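Free a tow-ball load cell for its zero reading

TASK

The load cell under the tow ball needs a zero reading, so the yellow arm has to come off it. Pull the safety pin up out of the coupler and set it down gently, not dropped, in the grey cap tray; then draw the red latch grip sideways against its spring until the bolt is out from under the ball, and with it held drawn lift the arm off the ball. Finish while still holding the arm still in the gripper, with the coupler cup at least 70 mm above its seat and nothing but the robot and the hinge carrying it. Do not haul on the arm while the bolt is still under the ball (the cell is overloaded at 40 N), and leave the other things on the table where they are.

Things in the scene. Friction and masses are not known exactly. Their poses are not given: they have to be found in the camera images.
- stand: load-cell check stand, fixed to the table: grey steel base plate 310 x 100 x 12 mm with grey hinge cheeks at one end, load cell and tow ball at the other. Origin: centre of the plate's underside. x runs from hinge to ball, y across, z up. Hinge axis (along y) at x = -110, z = 102 mm; ball axis at x = 90, y = 0 mm. Place and yaw vary
- load_cell: load cell fixed on the stand: steel canister 68 mm across, 53 mm high, with a blue band; above it a neck 22 mm across and a 50 mm tow ball, its underside cut flat 18 mm below its centre. Origin: on the table under the ball axis; ball centre at z = 92 mm; axes as the stand's
- beam: yellow arm: 36 mm square tube hinged to the stand, with a coupler cup 66 mm across that sits over the ball, 200 mm from the hinge. Origin: on the hinge axis; x along the arm to the cup, y along the hinge axis, z up. Level when seated (a stop carries it); it lifts by up to 0.8 rad about the hinge axis, cup end up. About 0.8 kg, 5 N to lift at the cup; it falls back when let go
- cup_center (a point): point of the arm that lies at the ball centre when the arm is seated (92 mm above the table): 200 mm from the hinge along the arm's x, 10 mm below the hinge axis in its z; axes as the arm's. The latch bolt's underside is 27.5 mm below it
- latch (a joint): how far the latch is drawn, in m, to the arm's -y: 0 closed, bolt under the flat of the ball; 0.018 end stop. From 0.013 on the bolt clears the ball and the arm can rise; below that it hooks under the ball after 1.5 mm of lift. A spring pulls it back (5 N closed, 10 N at the stop), also when the arm is raised. With the safety pin in it binds after 2 to 3 mm
- latch_grip (a point): middle of the red latch grip, an upright block on the latch slide, 14 mm thick along y, 26 mm wide along x, 38 mm tall: 21 mm above the slide, 17 mm below the grip's top; 162.5 mm above the table when seated, at the stand's x = 90, y = -38 mm. Moves with latch and arm; axes as the arm's. The dark guide rails beside the slide stand 3 mm above it, from 12 mm either side of this point in x
- safety_pin: loose dark safety pin, 41 mm long, 30 g, upright through latch slide and cup top at the stand's x = 90, y = 20 mm. Origin: lower end of its shank; z along the pin to the head. Shank 8 mm thick, 13 mm long, in 10 mm holes; flange 18 mm across resting on the slide; round head 14 mm thick, 22 to 41 mm above the origin. It is out of its holes after rising 14 mm
- pin_grip (a point): point on the pin's axis in the middle of its head, 30 mm above its lower end (152.5 mm above the table when in place, 17 mm above the slide). Near it: a steel spring barrel 34 mm towards the hinge, top 5 mm above the slide; dark guide rails 12 to 21 mm from it in x, 3 mm above the slide; the red grip's near face 51 mm from it on the -y side, rising 38 mm above the slide
- tray: loose grey cap tray, 85 x 130 x 30 mm, open at the top. Origin: centre of its underside; x across the short side, y along the long side, z up. Walls and floor 2 mm thick; divider 26 mm high at y = -15 mm; the larger compartment (red caps) spans y = -14 to 63, x = -41 to 41 mm, the smaller one (rings) y = -63 to -16 mm. The pin may lie, lean or stand anywhere in the tray
- gauge: bystander: a black pressure gauge lying on the table, 99 x 67 x 33 mm; origin: centre of its underside
- spirit_level: bystander: a round white spirit level with a green top, 35 mm across, 10 mm high; origin: centre of its underside
- adapter_b: bystander: a dark screwed adapter standing upright, 29 x 31 x 46 mm; origin: centre of its underside
- oil_bottle: bystander: a white oil bottle with a red nozzle, 48 x 47 x 142 mm; origin: centre of its underside
Things that resemble listed ones, but are neither listed nor needed, are in the scene too. There is more than one size of the tray; the one meant has the size given above.

How it is judged:
By the outcome, as a careful person would: the job done as asked, in the order asked, and still so for the second after the job is handed in, while the arm keeps its last pose, push and grip.
It also fails if it takes over 45 s, if anything falls off the work surface, if the arm or the gripper's body presses on something with over 40 N, if the wrist force passes 120 N, or if a joint passes its speed limit or range.

ROBOT

A 7-joint arm with a two-finger parallel gripper is mounted at the origin on a cart in front of the work surface, level with it; the furniture and walls round the work are solid. World frame = base frame: x ahead of the robot, y to its left, z up, the work surface at z = 0. Lengths are in m, angles in rad, forces in N, time in s.
With the tool pointing down it reaches from about 0.4 to 0.85 m from the base axis. Payload 4.5 kg.
Tool frame: the origin (TCP) lies midway between the tips of the shut fingers; the grasp point (between the pads) lies behind it (r.grip_point_offset is the z of the grasp point in the tool frame, in m); z points along the fingers, y is the line along which they close (so a half turn about z gives the same grasp; the last joint's range is limited). The gripper opens to 88 mm and grips with 3 to 60 N. Pads are 18 mm wide; open, the fingers measure 123 mm over their backs; the gripper's body (75 mm by 187 mm) begins 45 mm behind the grasp point.
Start: joints at [-1.165, 0.689, -0.195, 1.565, 0.157, 0.902, -0.215], TCP at [0.227, 0.582, 0.239] pointing down, gripper open.
Joint ranges: [-3.01, 3.01], [-0.46, 2.08], [-1.47, 1.51], [0.13, 2.56], [-1, 4.14], [0.04, 2.09], [-2.66, 2.66]. Speed limits (rad/s): [2.57, 2.57, 3.14, 3.14, 3.14, 3.14, 3.14].

INTERFACE

Orientations are given as a unit quaternion [x, y, z, w].
In Python, from plant import r, optics, workorder gives the robot as it stands.
- The arm moves only by the shell command python3 -m creep 'ROWS' [FORCE]. ROWS is JSON, a list of rows, each an object of numbers: "grip": the gripper command: -1 is shut, 1 is fully open, values between are in proportion; "tx", "ty", "tz": the shift along the tool's x, y, z in cm; "spin": the turn about the tool's z in degrees. In form: [{"grip": .., "tx": .., "ty": .., "tz": .., "spin": ..}, ...]. A call has 1 to 8 rows; each row shifts and turns the commanded pose from where the row before left it, along the tool's axes as they then stand; what a row does not reach is not made up. A row lasts 1/12 s, in which the tool goes at most 41.7 mm and 7.16 degrees, less where a joint would pass 70% of its speed; a pose out of reach is approached as far as the arm can. A call with a gripper value outside its range is refused whole. The fingers move at their own pace and stop on an object; FORCE is the grip in N (left out, the last holds). Time passes only in rows, so rows that do not move let the fingers close. It gives the time, the measured TCP pose, the force, the opening and the grip force at its end, in the units of the state.
- r.get_state(): the state, without advancing time (a new reading comes with each control period).
- optics.snapshot(name): name is "scene" or "top" or "wrist"; returns (picture, depth): 480x640x3 uint8, red, green, blue; 480x640 float32, m along the optical axis (not along the pixel's ray), 0 where there is no reading.
- optics.get_calibration(name): a dict with "fx", "fy", "cx", "cy" (pixels), "extrinsics" (4x4, takes a point from world to camera coordinates). Camera axes: x right, y down, z forward; pixel columns grow to the right and rows downward; lengths in m; the calibration is good to about 2 mm. A picture is of the moment at which its call begins: read the wrist's pose just before it. get_calibration takes no time and is no camera call; for the wrist camera it gives the pose at the moment of the call.
- workorder.finish_job(): hands the job in; it is judged then, once.
The state is a dict: "clock": time; "q": joint angles; "qd": joint speeds; "joint_torque": joint torques, N m; "tool_pos": TCP position; "eef_rot": TCP orientation; "contact_force": force on the tool from outside, world axes, zero at the start; "moment": the same for the moment, N m; "opening": opening from 0.0 (shut) to 1.0 (fully open); "finger_force": force on a finger pad.
Only numpy, scipy, OpenCV 4.12 (cv2) and the standard library are available. Lean on these libraries where they do the work, as an engineer would, in place of code of your own. Each camera call takes 0.05 s, during which the arm holds its last target. There are 200 camera calls.

## Working session

There is one attempt and no reset: what is moved stays moved. The work goes in short steps, Python scripts to look and compute and a shell command to move; the robot and the scene stay as the last step left them, time stands still between calls to the robot, and variables do not carry over. Pictures are saved under pics/ and viewed, at most 13 in all, crops included, and the job is handed in when it is done.

```bash
mkdir -p pics; ls; python3 - <<'E'
from plant import r, optics, workorder
import cv2,numpy as np
s=r.get_state();print(s['clock'],s['tool_pos'],s['eef_rot'],s['opening'],r.grip_point_offset)
ims=[]
for n in ("scene","top"):
    p,d=optics.snapshot(n);np.savez('pics/%s0.npz'%n,p=p,d=d);c=optics.get_calibration(n);print(n,c)
    cv2.imwrite('pics/%s0.png'%n,p[:,:,::-1])
E
```

```text
pics
0.0 [0.22688679 0.5816794  0.23792001] [ 1.84796669e-01  9.82776350e-01 -9.09637657e-04 -9.88384014e-05] 1.0006171298877937 -0.0187
scene {'fx': 433.51504428306345, 'fy': 433.51504428306345, 'cx': 322.19260347632456, 'cy': 245.59636384531274, 'extrinsics': array([[ 0.76470343, -0.64406962, -0.02007465, -0.43550399],
       [-0.34353748, -0.38112914, -0.85832545,  0.28054741],
       [ 0.54517032,  0.66326081, -0.51271281,  0.8310386 ],
       [ 0.        ,  0.        ,  0.        ,  1.        ]])}
top {'fx': 471.5738089464831, 'fy': 471.5738089464831, 'cx': 322.65497510553564, 'cy': 242.24378199659193, 'extrinsics': array([[-0.03807893, -0.9992699 , -0.00310983,  0.01259412],
       [-0.97806115,  0.03790822, -0.20483981,  0.58700849],
       [ 0.20480814, -0.00475848, -0.97879057,  1.04626194],
       [ 0.        ,  0.        ,  0.        ,  1.        ]])}
```

View pics/scene0.png

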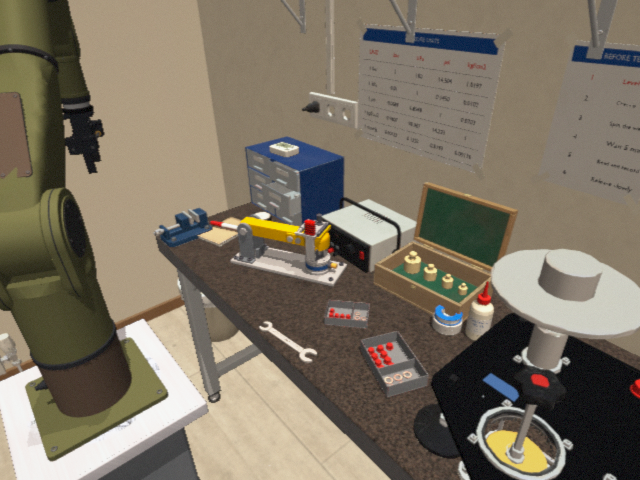

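View pics/top0.png

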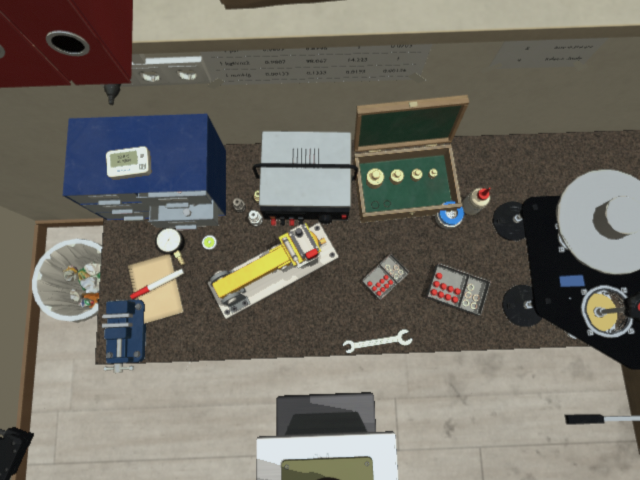

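```bash
cat > h.py <<'E'
import cv2,numpy as np
from plant import r, optics
def cast(c,u,v,z):
    E=np.array(c['extrinsics']);R,t=E[:3,:3],E[:3,3];o=-R.T@t
    d=R.T@np.array([(u-c['cx'])/c['fx'],(v-c['cy'])/c['fy'],1.]);return o+d*(z-o[2])/d[2]
def pt(c,u,v,dep):
    E=np.array(c['extrinsics']);R,t=E[:3,:3],E[:3,3]
    return R.T@(np.array([(u-c['cx'])/c['fx']*dep,(v-c['cy'])/c['fy']*dep,dep])-t)
def cloud(c,d):
    E=np.array(c['extrinsics']);R,t=E[:3,:3],E[:3,3];v,u=np.mgrid[:480,:640]
    P=np.stack([(u-c['cx'])/c['fx']*d,(v-c['cy'])/c['fy']*d,d],-1)-t
    P=P@R;P[d==0]=np.nan;return P
def proj(c,p):
    E=np.array(c['extrinsics']);q=E[:3,:3]@p+E[:3,3];return c['fx']*q[0]/q[2]+c['cx'],c['fy']*q[1]/q[2]+c['cy']
E
python3 - <<'E'
from h import *
c=optics.get_calibration('top');z=np.load('pics/top0.npz');p,d=z['p'],z['d'];P=cloud(c,d)
hsv=cv2.cvtColor(p,cv2.COLOR_RGB2HSV);H,S,V=[hsv[...,i].astype(int) for i in range(3)]
roi=np.zeros((480,640),bool);roi[215:325,200:345]=1
y=roi&(H>18)&(H<35)&(S>120)&(V>90)
n=P[y];n=n[~np.isnan(n[:,0])];print('yellow',len(n),np.percentile(n[:,2],[5,50,95]))
top=y&(P[...,2]>.108)&(P[...,2]<.135)
print('rect',cv2.minAreaRect((P[top][:,:2]*1000).astype(np.float32)))
red=roi&((H<8)|(H>172))&(S>130)&(V>70)
k,l,st,ce=cv2.connectedComponentsWithStats(red.astype(np.uint8))
for i in range(1,k):
    if st[i,4]>8:
        q=P[l==i];print('red',ce[i],st[i,4],np.nanmedian(q,0),np.nanmax(q[:,2]), cast(c,*ce[i],.18))
# base plate: points at z~12 mm within roi
pl=roi&(abs(P[...,2]-.012)<.005)&(S<60)&(V>110)
print('plate',pl.sum(),cv2.minAreaRect((P[pl][:,:2]*1000).astype(np.float32)))
# trays
for x0,x1,y0,y1 in ((358,412,250,305),(422,495,258,320)):
    m=np.zeros((480,640),bool);m[y0:y1,x0:x1]=1
    m&=(P[...,2]>.012)&(P[...,2]<.04)
    m=cv2.morphologyEx(m.astype(np.uint8),cv2.MORPH_OPEN,np.ones((2,2)))>0
    print('tray',m.sum(),cv2.minAreaRect((P[m][:,:2]*1000).astype(np.float32)))
    g=cv2.boxPoints(cv2.minAreaRect(np.argwhere(m)[:,::-1].astype(np.float32)));print([cast(c,*a,.03)[:2].round(3) for a in g])
    rr=m&((H<8)|(H>172))&(S>130);print('redcaps',np.nanmean(P[rr],0))
a=cv2.resize(p[200:330,200:345],None,fx=5,fy=4.5,interpolation=cv2.INTER_CUBIC)
cv2.imwrite('pics/crop1.png',a[:,:,::-1])
E
```

```text
yellow 1761 [0.10715141 0.11905795 0.12893809]
rect ((533.0750732421875, 116.5945053100586), (72.4363021850586, 250.07664489746094), 26.89644432067871)
red [343. 216.] 9 [ 0.64513062 -0.06010554  0.07429284] 0.07566360707657842 [ 0.61707818 -0.05450451  0.18      ]
red [272.87878788 221.        ] 33 [0.65164382 0.10927681 0.02662853] 0.0438857117672254 [0.61194106 0.09382252 0.18      ]
red [291.1875 221.9375] 32 [0.64839798 0.06512372 0.02552943] 0.03185610559491465 [0.60840035 0.05526388 0.18      ]
red [311.48809524 253.61904762] 84 [0.5397423  0.01569885 0.17208507] 0.17720256418922276 [0.53886979 0.01474081 0.18      ]
plate 1998 ((581.3096923828125, 136.59869384765625), (204.29209899902344, 309.7469482421875), 26.65488624572754)
tray 4 ((531.652587890625, -198.52479553222656), (3.376702070236206, 0.9495469331741333), 43.26708984375)
[array([ 0.531, -0.195]), array([ 0.531, -0.197]), array([ 0.528, -0.197]), array([ 0.528, -0.195])]
redcaps [nan nan nan]
tray 412 ((467.9162292480469, -333.4383544921875), (142.28289794921875, 87.40301513671875), 68.44642639160156)
[array([ 0.451, -0.248]), array([ 0.531, -0.283]), array([ 0.48 , -0.409]), array([ 0.401, -0.372])]
redcaps [ 0.48187551 -0.29764914  0.00851235]<stdin>:24: RuntimeWarning: Mean of empty slice
```

View pics/crop1.png

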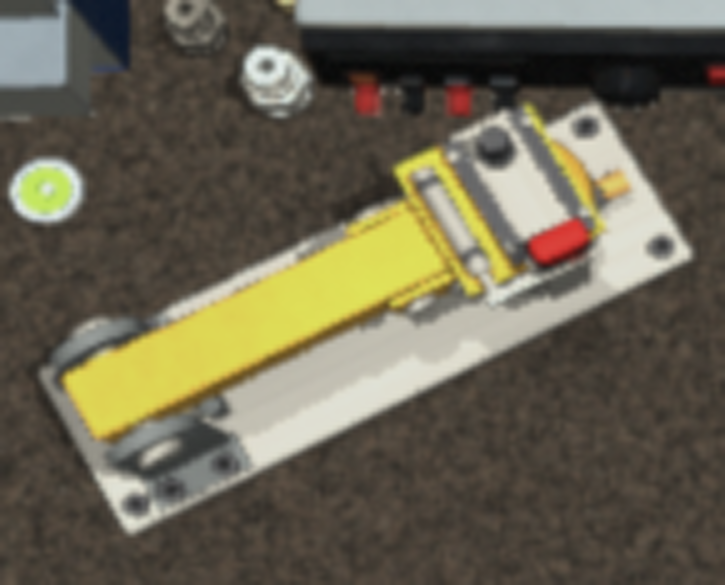

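The crop shows the dark pin head at about (299,232) in the full top image and the red latch grip at (311,254). The stand's hinge end is at lower left, and the spring barrel is on the hinge side.

Things that could be mistaken for the targets:
- **Tray:** the large tray at (458,289) measures about 136x87, so it's the one described. The small tray at (385,278) is a decoy.
- **Red grip:** the red terminals at (273,221) and (291,222) belong to the instrument and sit at z 0.026. The block at (311,254) has its top at z 0.177 (0.1795 expected), so that's the grip.
- **Pin:** the candidates are the pin head at (299,232) and the upright fittings at (238,203) and (254,217). I choose the head on the slide.

```bash
python3 - <<'E'
from h import *
c=optics.get_calibration('top');z=np.load('pics/top0.npz');p,d=z['p'],z['d'];P=cloud(c,d)
hsv=cv2.cvtColor(p,cv2.COLOR_RGB2HSV)
m=np.zeros((480,640),bool);m[225:240,292:306]=1
m&=(hsv[...,2]<75)&(P[...,2]>.152)
v,u=np.nonzero(m);print('pin',m.sum(),u.mean(),v.mean(),np.nanmedian(P[m],0),cast(c,u.mean(),v.mean(),.1635),cast(c,298.8,232.2,.1635))
for n,(u,v) in dict(instr=(305,180),instrh=(305,169),instrfront=(305,212),cab=(180,160)).items(): print(n,P[v,u])
yd=np.array([.892,.452]);g=np.array([.539,.015])
print('pred pin',g+yd*.058,'ball',g+yd*.038)
E
```

```text
pin 11 298.27272727272725 233.1818181818182 [0.5875657  0.04245337 0.15986937] [0.58732415 0.04178223 0.1635    ] [0.58942993 0.0405981  0.1635    ]
instr [0.73062227 0.02584317 0.09348607]
instrh [0.757387   0.02498415 0.09460797]
instrfront [0.65462481 0.02837952 0.0878573 ]
cab [0.74668933 0.28582164 0.2035463 ]
pred pin [0.590736 0.041216] ball [0.572896 0.032176]
```

```bash
python3 -m creep '[{"grip":1,"tx":-3.1,"ty":-2.15,"tz":-0.3},{"grip":1,"tx":-3.1,"ty":-2.15,"tz":-0.3},{"grip":1,"tx":-3.1,"ty":-2.15,"tz":-0.3},{"grip":1,"tx":-3.1,"ty":-2.15,"tz":-0.3},{"grip":1,"tx":-3.1,"ty":-2.15,"tz":-0.3},{"grip":1,"tx":-3.1,"ty":-2.15,"tz":-0.3},{"grip":1,"tx":-3.1,"ty":-2.15,"tz":-0.3},{"grip":1,"tx":-3.1,"ty":-2.15,"tz":-0.3}]' 20
```

```text
$[0]: bad value
```

```bash
python3 -m creep '[{"grip":1.0,"tx":-3.1,"ty":-2.15,"tz":-0.3,"spin":0},{"grip":1.0,"tx":-3.1,"ty":-2.15,"tz":-0.3,"spin":0},{"grip":1.0,"tx":-3.1,"ty":-2.15,"tz":-0.3,"spin":0},{"grip":1.0,"tx":-3.1,"ty":-2.15,"tz":-0.3,"spin":0},{"grip":1.0,"tx":-3.1,"ty":-2.15,"tz":-0.3,"spin":0},{"grip":1.0,"tx":-3.1,"ty":-2.15,"tz":-0.3,"spin":0},{"grip":1.0,"tx":-3.1,"ty":-2.15,"tz":-0.3,"spin":0},{"grip":1.0,"tx":-3.1,"ty":-2.15,"tz":-0.3,"spin":0}]' 20
```

```text
clock: 0.77
tool_pos: [0.3962, 0.3301, 0.2627]
eef_rot: [0.185, 0.983, -0.0, -0.0]
contact_force: [0.1, 0.1, 0.6]
opening: 1.0
finger_force: 0.0
```

```bash
python3 -m creep '[{"grip":1.0,"tx":-3.3,"ty":-2.3,"tz":0,"spin":0},{"grip":1.0,"tx":-3.3,"ty":-2.3,"tz":0,"spin":0},{"grip":1.0,"tx":-3.3,"ty":-2.3,"tz":0,"spin":0},{"grip":1.0,"tx":-3.3,"ty":-2.3,"tz":0,"spin":0},{"grip":1.0,"tx":-3.3,"ty":-2.3,"tz":0,"spin":0},{"grip":1.0,"tx":-3.3,"ty":-2.3,"tz":0,"spin":0},{"grip":1.0,"tx":-3.3,"ty":-2.3,"tz":0,"spin":0},{"grip":1.0,"tx":-3.3,"ty":-2.3,"tz":0,"spin":0}]'
python3 -m creep '[{"grip":0.2,"tx":0,"ty":0,"tz":0,"spin":7},{"grip":0.2,"tx":0,"ty":0,"tz":0,"spin":7},{"grip":0.2,"tx":0,"ty":0,"tz":0,"spin":7},{"grip":0.2,"tx":0,"ty":0,"tz":0,"spin":7},{"grip":0.2,"tx":0,"ty":0,"tz":0,"spin":7},{"grip":0.2,"tx":0,"ty":0,"tz":0,"spin":7},{"grip":0.2,"tx":0,"ty":0,"tz":0,"spin":0},{"grip":0.2,"tx":0,"ty":0,"tz":0,"spin":0}]'
python3 - <<'E'
from h import *
s=r.get_state();c=optics.get_calibration('wrist');p,d=optics.snapshot('wrist')
np.savez('pics/w1.npz',p=p,d=d);cv2.imwrite('pics/w1.png',p[:,:,::-1]);print(s['tool_pos'],s['eef_rot'],s['q'][6],s['opening'],s['clock'])
import pickle;pickle.dump(c,open('pics/w1.pkl','wb'))
print('pin pred',proj(c,np.array([.589,.041,.1635])),'grip',proj(c,np.array([.539,.015,.1795])))
E
```

```text
clock: 1.43
tool_pos: [0.5753, 0.0627, 0.2624]
eef_rot: [0.185, 0.983, -0.0, -0.0]
contact_force: [0.4, 0.6, 0.6]
opening: 1.002
finger_force: 0.0
clock: 2.1
tool_pos: [0.5745, 0.0647, 0.2624]
eef_rot: [0.523, 0.852, -0.0, -0.0]
contact_force: [-0.2, -0.6, 0.2]
opening: 0.598
finger_force: 0.0
[0.57445612 0.06474097 0.26242239] [ 5.23196177e-01  8.52212178e-01 -3.60767502e-04 -1.84641708e-04] 0.25222084798468214 0.5984735466179891 2.1
pin pred (np.float64(322.34932081102346), np.float64(281.7174889610905)) grip (np.float64(233.2327134605675), np.float64(292.6210351107954))
```

View pics/w1.png

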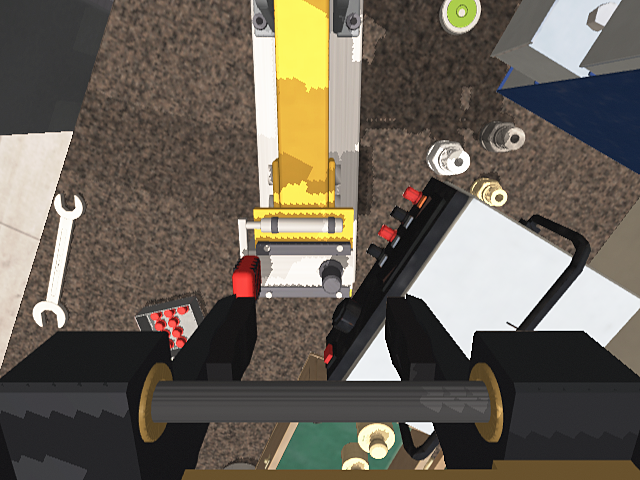

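```bash
python3 - <<'E'
from h import *
import pickle
c=pickle.load(open('pics/w1.pkl','rb'));z=np.load('pics/w1.npz');p,d=z['p'],z['d'];P=cloud(c,d)
hsv=cv2.cvtColor(p,cv2.COLOR_RGB2HSV);H,S,V=[hsv[...,i].astype(int) for i in range(3)]
E=c['extrinsics'];print('cam',-E[:3,:3].T@E[:3,3])
roi=np.zeros((480,640),bool);roi[245:300,312:352]=1
m=roi&(P[...,2]>.156)&(P[...,2]<.172);v,u=np.nonzero(m)
print('pin',m.sum(),(u.min(),u.max(),v.min(),v.max()),P[m].min(0),P[m].max(0),np.median(P[m],0))
roi[:]=0;roi[245:310,225:268]=1
red=roi&((H<8)|(H>172))&(S>130)
t=red&(P[...,2]>.174);print('red',red.sum(),t.sum(),np.nanmedian(P[red],0))
b=cv2.minAreaRect((P[t][:,:2]*1000).astype(np.float32));print(b,np.median(P[t],0))
# slide plate surface
sl=P[275,290];print('slide',sl,P[262,300])
# beam axis
y=(H>15)&(H<35)&(S>120)&(P[...,2]>.112)&(P[...,2]<.128);y[205:]=0;y[:,:265]=0;y[:,340:]=0
print('beam',y.sum(),cv2.minAreaRect((P[y][:,:2]*1000).astype(np.float32)),np.median(P[y][:,2]))
pl=(abs(P[...,2]-.012)<.004)&(S<50)&(V>120);pl[:,:240]=0;pl[:,375:]=0
E
```

```text
cam [0.54012904 0.1351613  0.40957941]
pin 368 (np.int64(322), np.int64(341), np.int64(272), np.int64(293)) [0.5886325  0.03525954 0.15611799] [0.60223077 0.04893456 0.16678322] [0.59471896 0.0434463  0.16422642]
red 942 295 [0.54186892 0.02338585 0.17212083]
((540.7755126953125, 34.66285705566406), (15.302562713623047, 49.32330322265625), 5.088895320892334) [0.54240094 0.01955458 0.17472624]
slide [0.57053915 0.02490251 0.13712611] [0.5726232  0.03746364 0.13723745]
beam 11170 ((526.8679809570312, 132.35009765625), (45.52320861816406, 133.87103271484375), 27.02640151977539) 0.12115688456262941
```

The wrist view shows the pin head around (331,270) and the red grip at (246,275). The wrist and top estimates of the pin differ by about 5 mm, so I'll move closer and look again.

```bash
python3 -m creep '[{"grip":0.2,"tx":-1.4,"ty":0.3,"tz":2,"spin":0},{"grip":0.2,"tx":-1.4,"ty":0.2,"tz":2,"spin":0},{"grip":0.2,"tx":0,"ty":0,"tz":1.2,"spin":0},{"grip":0.2,"tx":0,"ty":0,"tz":0,"spin":0},{"grip":0.2,"tx":0,"ty":0,"tz":0,"spin":0},{"grip":0.2,"tx":0,"ty":0,"tz":0,"spin":0}]'
python3 - <<'E'
from h import *
s=r.get_state();c=optics.get_calibration('wrist');p,d=optics.snapshot('wrist');P=cloud(c,d)
np.savez('pics/w2.npz',p=p,d=d)
print(s['tool_pos'],s['eef_rot'],abs(s['qd']).max(),s['clock'])
E=c['extrinsics'];print('cam',-E[:3,:3].T@E[:3,3])
for q in ([.589,.041,.1635],[.595,.0435,.1635]): print('pin pred',proj(c,np.array(q)))
print('tcp',proj(c,s['tool_pos']))
u0,v0=map(int,proj(c,np.array([.592,.042,.16])));print(u0,v0)
a=p[max(0,v0-110):v0+110,u0-150:u0+150];print('crop origin',u0-150,max(0,v0-110))
cv2.imwrite('pics/w2.png',cv2.resize(a,None,fx=2.5,fy=2.5)[:,:,::-1])
E
```

```text
clock: 2.65
tool_pos: [0.5921, 0.0425, 0.2114]
eef_rot: [0.524, 0.852, 0.001, 0.0]
contact_force: [0.8, -0.5, -0.2]
opening: 0.603
finger_force: 0.0
[0.59210089 0.04252586 0.21144952] [5.24024558e-01 8.51702886e-01 6.48636883e-04 1.89046608e-04] 0.011840543612551739 2.65
cam [0.55765504 0.11282621 0.35864355]
pin pred (np.float64(311.7595582094086), np.float64(271.5849506772136))
pin pred (np.float64(324.0736296685663), np.float64(272.40993954076123))
tcp (np.float64(317.86201690032965), np.float64(315.1283402123126))
317 269
crop origin 167 159
```

View pics/w2.png

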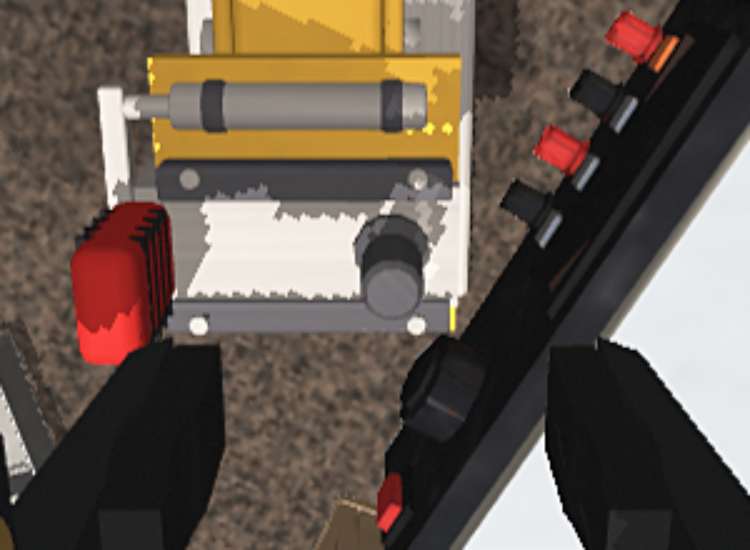

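The close view shows the head's top centre at crop (392,290), which is full-image (324,275). The rails are above and below it, the red grip is well to the left, and the fingertips are centred near u=321. I'll shift about 2 mm in tool y and -2 mm in tool x, then descend.

```bash
python3 -m creep '[{"grip":-0.1,"tx":-0.2,"ty":0.2,"tz":1.5,"spin":0},{"grip":-0.1,"tx":0,"ty":0,"tz":1.5,"spin":0},{"grip":-0.1,"tx":0,"ty":0,"tz":1.5,"spin":0},{"grip":-0.1,"tx":0,"ty":0,"tz":1.0,"spin":0},{"grip":-0.1,"tx":0,"ty":0,"tz":1.0,"spin":0},{"grip":-0.1,"tx":0,"ty":0,"tz":0.5,"spin":0},{"grip":-0.1,"tx":0,"ty":0,"tz":0,"spin":0},{"grip":-0.1,"tx":0,"ty":0,"tz":0,"spin":0}]' 8
python3 - <<'E'
from h import *
s=r.get_state();print(s['contact_force'],s['opening']);c=optics.get_calibration('wrist');p,d=optics.snapshot('wrist')
np.savez('pics/w3.npz',p=p,d=d)
print(proj(c,s['tool_pos']))
cv2.imwrite('pics/w3.png',cv2.resize(p[200:400,200:440],None,fx=2.8,fy=2.8)[:,:,::-1])
E
```

```text
clock: 3.37
tool_pos: [0.5947, 0.0411, 0.141]
eef_rot: [0.525, 0.851, 0.0, 0.0]
contact_force: [-0.7, -0.2, 0.5]
opening: 0.445
finger_force: 0.0
[-0.74882431 -0.22153585  0.50149548] 0.4453202701998514
(np.float64(317.83597625444565), np.float64(315.1052401137282))
```

View pics/w3.png

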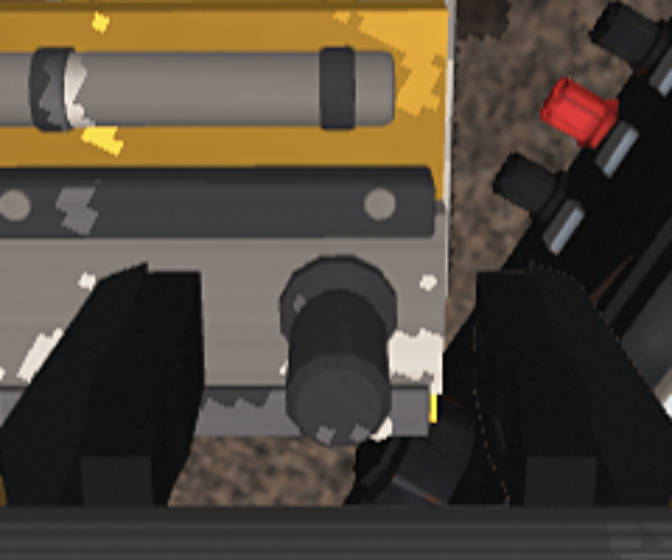

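The pin head (crop x≈338) sits midway between the fingertips (203 and 477), so it is centred. Closing and lifting now.

```bash
python3 -m creep '[{"grip":-1,"tx":0,"ty":0,"tz":0,"spin":0},{"grip":-1,"tx":0,"ty":0,"tz":0,"spin":0},{"grip":-1,"tx":0,"ty":0,"tz":0,"spin":0},{"grip":-1,"tx":0,"ty":0,"tz":0,"spin":0},{"grip":-1,"tx":0,"ty":0,"tz":0,"spin":0},{"grip":-1,"tx":0,"ty":0,"tz":0,"spin":0}]' 20
python3 -m creep '[{"grip":-1,"tx":0,"ty":0,"tz":-0.4,"spin":0},{"grip":-1,"tx":0,"ty":0,"tz":-0.4,"spin":0},{"grip":-1,"tx":0,"ty":0,"tz":-0.4,"spin":0},{"grip":-1,"tx":0,"ty":0,"tz":-0.6,"spin":0},{"grip":-1,"tx":0,"ty":0,"tz":-1.5,"spin":0},{"grip":-1,"tx":0,"ty":0,"tz":-3,"spin":0},{"grip":-1,"tx":0,"ty":0,"tz":-3,"spin":0},{"grip":-1,"tx":0,"ty":0,"tz":0,"spin":0}]'
```

```text
clock: 3.92
tool_pos: [0.5946, 0.041, 0.1409]
eef_rot: [0.525, 0.851, 0.0, 0.0]
contact_force: [0.8, 0.2, 1.5]
opening: 0.146
finger_force: 20.0
clock: 4.58
tool_pos: [0.5981, 0.0413, 0.2398]
eef_rot: [0.525, 0.851, 0.004, 0.004]
contact_force: [1.4, -0.1, 0.3]
opening: 0.149
finger_force: 20.0
```

Opening 0.149 (about 13 mm) means the pin is held. Heading to the tray.

```bash
python3 -m creep '[{"grip":-1,"tx":-1.5,"ty":-1.6,"tz":0,"spin":0},{"grip":-1,"tx":-2.8,"ty":-2.9,"tz":0,"spin":0},{"grip":-1,"tx":-2.8,"ty":-2.9,"tz":0,"spin":0},{"grip":-1,"tx":-2.8,"ty":-2.9,"tz":0,"spin":0},{"grip":-1,"tx":-2.8,"ty":-2.9,"tz":0,"spin":0},{"grip":-1,"tx":-2.8,"ty":-2.9,"tz":0,"spin":0},{"grip":-1,"tx":-2.8,"ty":-2.9,"tz":0,"spin":0},{"grip":-1,"tx":-2,"ty":-2,"tz":0,"spin":0}]'
python3 -m creep '[{"grip":-1,"tx":0,"ty":0,"tz":0,"spin":0},{"grip":-1,"tx":0,"ty":0,"tz":0,"spin":0}]'
python3 - <<'E'
from h import *
import pickle
s=r.get_state();c=optics.get_calibration('wrist');p,d=optics.snapshot('wrist')
np.savez('pics/w4.npz',p=p,d=d);pickle.dump(c,open('pics/w4.pkl','wb'))
print(s['tool_pos'],s['eef_rot'],s['q'][6],s['opening'],abs(s['qd']).max())
print(proj(c,np.array([.475,-.306,.03])))
cv2.imwrite('pics/w4.png',p[:,:,::-1])
E
```

```text
clock: 5.25
tool_pos: [0.4958, -0.239, 0.234]
eef_rot: [0.526, 0.85, -0.001, 0.0]
contact_force: [0.1, -1.3, -0.2]
opening: 0.148
finger_force: 20.0
clock: 5.42
tool_pos: [0.4971, -0.2368, 0.2339]
eef_rot: [0.527, 0.85, -0.0, 0.0]
contact_force: [1.6, 0.3, 0.2]
opening: 0.152
finger_force: 20.0
[ 0.49710401 -0.23684842  0.2338888 ] [ 5.26706822e-01  8.50046942e-01 -2.92829976e-04  1.84727134e-04] 0.7588552194699202 0.15249844902166443 0.05674200845193287
(np.float64(265.55993623837395), np.float64(261.06874879038816))
```

View pics/w4.png

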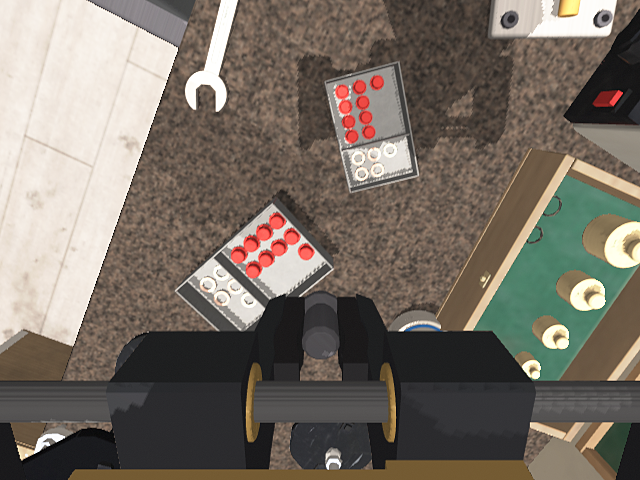

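The wrist view shows the wanted large tray at (255,268). Its caps are bunched on the far side, leaving a free strip on the near long side around (283,275). The small decoy tray is at (372,127). Next I'll get the world position of the free spot and check clearances.

```bash
python3 - <<'E'
from h import *
import pickle
c=pickle.load(open('pics/w4.pkl','rb'));z=np.load('pics/w4.npz');p,d=z['p'],z['d'];P=cloud(c,d)
print('spot floor',cast(c,283,275.4,.002),'at rim',cast(c,283,275.4,.03))
co=[cast(c,*a,.03) for a in ((275,203),(332,268),(178,290))];print('corners',[q[:2].round(4) for q in co],np.linalg.norm(co[0]-co[1]),np.linalg.norm(co[0]-co[2]))
ex=(co[1]-co[0])[:2];ex/=np.linalg.norm(ex);ey=np.array([-ex[1],ex[0]])
cen=((co[1]+co[2])/2)[:2];print('cen',cen,'ex',ex,'ey',ey)
hsv=cv2.cvtColor(p,cv2.COLOR_RGB2HSV);H,S=hsv[...,0],hsv[...,1]
m=((H<8)|(H>172))&(S>130);m[:205]=0;m[285:]=0;m[:,:225]=0;m[:,322:]=0
k,l,st,ce=cv2.connectedComponentsWithStats(m.astype(np.uint8))
for i in range(1,k):
    if st[i,4]>20:
        q=np.nanmedian(P[l==i],0);w=cast(c,*ce[i],q[2])[:2]-cen;print('cap',ce[i].round(),st[i,4],(w@ex*1000).round(),(w@ey*1000).round(),q[2].round(3))
for n,(u,v) in dict(a=(283,275),b=(300,270),e=(270,290)).items():
    q=P[v,u];w=q[:2]-cen;print(n,q.round(3),w@ex,w@ey)
# tall things near, from top view
c=optics.get_calibration('top');z=np.load('pics/top0.npz');P=cloud(c,z['d'])
Q=P.reshape(-1,3);Q=Q[Q[:,2]>.06]
w=(Q[:,:2]-cen);a=w@ex;b=w@ey;s=(abs(a-.02)<.07)&(abs(b-.02)<.13);print(s.sum(),Q[s][:6])
E
```

```text
spot floor [ 0.49834365 -0.32352851  0.002     ] at rim [ 0.49575246 -0.31189707  0.03      ]
corners [array([ 0.46  , -0.2515]), array([ 0.534 , -0.2845]), array([ 0.4116, -0.3706])] 0.08107028893476811 0.12852807650876577
cen [ 0.47284093 -0.32752243] ex [ 0.91351825 -0.40679775] ey [0.40679775 0.91351825]
cap [257. 238.] 849 -26.0 25.0 0.013
cap [272. 253.] 824 -6.0 25.0 0.013
cap [305. 251.] 193 14.0 51.0 0.013
a [ 0.498 -0.322  0.005] 0.020681570483315412 0.015203035765767748
b [ 0.511 -0.31   0.003] 0.027895385335834744 0.03172993081224678
e [ 0.493 -0.344  0.004] 0.02487889617212835 -0.006419779758742598
25 [[ 0.51349528 -0.45676713  0.13007339]
 [ 0.51270319 -0.45824129  0.12121701]
 [ 0.51197848 -0.45851537  0.1255176 ]
 [ 0.51180871 -0.46043844  0.12609272]
 [ 0.50987223 -0.45852639  0.12485917]
 [ 0.50938296 -0.45947149  0.12762205]]
```

```bash
python3 -m creep '[{"grip":-1,"tx":-3.65,"ty":-1.55,"tz":0,"spin":0},{"grip":-1,"tx":-3.7,"ty":-1.55,"tz":0,"spin":0},{"grip":-1,"tx":0,"ty":0,"tz":2,"spin":-6.6},{"grip":-1,"tx":0,"ty":0,"tz":2,"spin":-6.6},{"grip":-1,"tx":0,"ty":0,"tz":2,"spin":-6.6},{"grip":-1,"tx":0,"ty":0,"tz":2,"spin":-6.6},{"grip":-1,"tx":0,"ty":0,"tz":2,"spin":-6.6},{"grip":-1,"tx":0,"ty":0,"tz":2,"spin":-6.6}]'
python3 -m creep '[{"grip":-1,"tx":0,"ty":0,"tz":0,"spin":0},{"grip":-1,"tx":0,"ty":0,"tz":0,"spin":0}]'
python3 - <<'E'
from h import *
import pickle
s=r.get_state();c=optics.get_calibration('wrist');p,d=optics.snapshot('wrist')
np.savez('pics/w5.npz',p=p,d=d);pickle.dump(c,open('pics/w5.pkl','wb'))
print(s['tool_pos'],s['eef_rot'],s['opening'],abs(s['qd']).max())
cv2.imwrite('pics/w5.png',p[:,:,::-1])
E
```

```text
clock: 6.13
tool_pos: [0.505, -0.3117, 0.1129]
eef_rot: [0.201, 0.98, 0.001, 0.0]
contact_force: [-0.6, -0.3, -0.7]
opening: 0.146
finger_force: 20.0
clock: 6.3
tool_pos: [0.5039, -0.3122, 0.1132]
eef_rot: [0.206, 0.979, 0.001, -0.001]
contact_force: [1.0, 0.3, -0.7]
opening: 0.148
finger_force: 20.0
[ 0.50394016 -0.31215596  0.11320289] [ 2.05607114e-01  9.78633782e-01  1.03415487e-03 -7.51851471e-04] 0.1477184214905722 0.0371958081852608
```

View pics/w5.png

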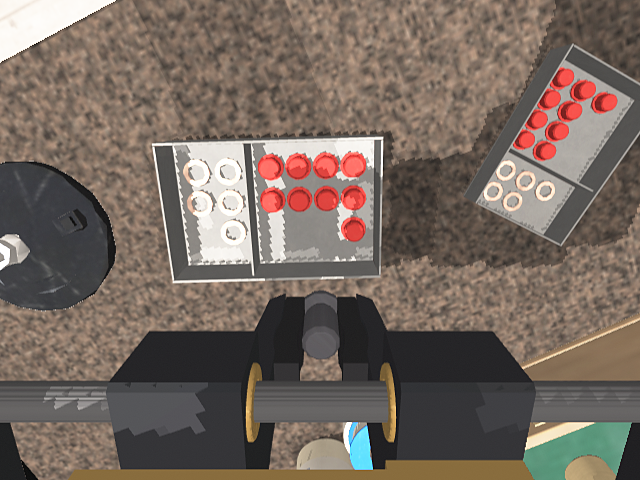

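The tray is now square in the image. The free strip spans u 262–335, v 218–265, and I'm aiming for floor pixel (306,243).

```bash
python3 - <<'E'
from h import *
import pickle
c=pickle.load(open('pics/w5.pkl','rb'));s=r.get_state();t=s['tool_pos'];q=s['eef_rot']
from scipy.spatial.transform import Rotation as Ro
R=Ro.from_quat(q).as_matrix()
for n,u,v,z in (('spot',306,243,.002),('divider top',250,205,.026),('end wall',381,200,.03),('near wall rim',300,278,.03),('far rim',300,141,.03)):
    w=cast(c,u,v,z);print(n,w.round(4),'tool cm',(R.T@(w-t)*100).round(2))
E
```

```text
spot [ 0.5048 -0.3224  0.002 ] tool cm [-0.39 -0.87 11.22]
divider top [ 0.4628 -0.3393  0.026 ] tool cm [ 2.76 -4.11  8.82]
end wall [ 0.4907 -0.2666  0.03  ] tool cm [3.15 3.67 8.43]
near wall rim [ 0.5164 -0.3307  0.03  ] tool cm [-1.79 -1.16  8.42]
far rim [ 0.4409 -0.2961  0.03  ] tool cm [ 6.51 -1.03  8.42]
```

```bash
python3 -m creep '[{"grip":-1,"tx":0,"ty":-0.4,"tz":2,"spin":0},{"grip":-1,"tx":0,"ty":0,"tz":2,"spin":0},{"grip":-1,"tx":0,"ty":0,"tz":2,"spin":0},{"grip":-1,"tx":0,"ty":0,"tz":1.5,"spin":0},{"grip":-1,"tx":0,"ty":0,"tz":0.7,"spin":0},{"grip":-1,"tx":0,"ty":0,"tz":0.3,"spin":0},{"grip":-1,"tx":0,"ty":0,"tz":0,"spin":0},{"grip":-1,"tx":0,"ty":0,"tz":0,"spin":0}]'
python3 -m creep '[{"grip":-1,"tx":0,"ty":0,"tz":0.15,"spin":0},{"grip":-1,"tx":0,"ty":0,"tz":0.15,"spin":0},{"grip":-1,"tx":0,"ty":0,"tz":0,"spin":0},{"grip":-1,"tx":0,"ty":0,"tz":0,"spin":0}]'
```

```text
clock: 7.02
tool_pos: [0.5028, -0.3182, 0.0299]
eef_rot: [0.206, 0.979, -0.0, 0.001]
contact_force: [0.1, -0.7, -0.5]
opening: 0.148
finger_force: 20.0
clock: 7.35
tool_pos: [0.5019, -0.3181, 0.026]
eef_rot: [0.205, 0.979, -0.0, 0.0]
contact_force: [-0.1, 0.1, -0.3]
opening: 0.148
finger_force: 20.0
```

```bash
python3 -m creep '[{"grip":-1,"tx":0,"ty":0,"tz":0.15,"spin":0},{"grip":-1,"tx":0,"ty":0,"tz":0.15,"spin":0},{"grip":-1,"tx":0,"ty":0,"tz":0,"spin":0},{"grip":-1,"tx":0,"ty":0,"tz":0,"spin":0}]'
python3 -m creep '[{"grip":-1,"tx":0,"ty":0,"tz":0.1,"spin":0},{"grip":-1,"tx":0,"ty":0,"tz":0,"spin":0},{"grip":-1,"tx":0,"ty":0,"tz":0,"spin":0}]'
```

```text
clock: 7.68
tool_pos: [0.5017, -0.3179, 0.0225]
eef_rot: [0.205, 0.979, 0.0, -0.0]
contact_force: [0.2, -0.5, 0.4]
opening: 0.148
finger_force: 20.0
clock: 7.93
tool_pos: [0.5018, -0.3179, 0.0216]
eef_rot: [0.205, 0.979, 0.0, -0.0]
contact_force: [0.4, -0.4, -0.6]
opening: 0.151
finger_force: 20.0
```

```bash
python3 -m creep '[{"grip":-1,"tx":0,"ty":0,"tz":0.1,"spin":0},{"grip":-1,"tx":0,"ty":0,"tz":0,"spin":0},{"grip":-1,"tx":0,"ty":0,"tz":0,"spin":0}]'
python3 -m creep '[{"grip":-1,"tx":0,"ty":0,"tz":0.1,"spin":0},{"grip":-1,"tx":0,"ty":0,"tz":0,"spin":0},{"grip":-1,"tx":0,"ty":0,"tz":0,"spin":0}]'
```

```text
clock: 8.18
tool_pos: [0.5018, -0.3179, 0.0206]
eef_rot: [0.205, 0.979, 0.0, -0.0]
contact_force: [0.2, 0.1, -0.6]
opening: 0.151
finger_force: 20.0
clock: 8.43
tool_pos: [0.5021, -0.3181, 0.0203]
eef_rot: [0.205, 0.979, -0.0, 0.0]
contact_force: [-0.5, -0.0, 4.7]
opening: 0.148
finger_force: 20.0
```

Contact with the tray floor registers at z=0.0203, 4.7 N up, which matches the geometry. Releasing gently with a small opening.

```bash
python3 -m creep '[{"grip":-0.68,"tx":0,"ty":0,"tz":-0.03,"spin":0},{"grip":-0.64,"tx":0,"ty":0,"tz":0,"spin":0},{"grip":-0.58,"tx":0,"ty":0,"tz":0,"spin":0},{"grip":-0.5,"tx":0,"ty":0,"tz":0,"spin":0},{"grip":-0.45,"tx":0,"ty":0,"tz":0,"spin":0},{"grip":-0.45,"tx":0,"ty":0,"tz":0,"spin":0}]' 5
python3 -m creep '[{"grip":-0.45,"tx":0,"ty":0,"tz":-0.3,"spin":0},{"grip":-0.45,"tx":0,"ty":0,"tz":-0.6,"spin":0},{"grip":-0.45,"tx":0,"ty":0,"tz":-1,"spin":0},{"grip":-0.45,"tx":0,"ty":0,"tz":-2,"spin":0},{"grip":-0.45,"tx":0,"ty":0,"tz":-3,"spin":0},{"grip":-0.45,"tx":0,"ty":0,"tz":-4,"spin":0},{"grip":-0.45,"tx":0,"ty":0,"tz":-4,"spin":0},{"grip":-0.45,"tx":0,"ty":0,"tz":-4,"spin":0}]'
python3 - <<'E'
from h import *
c=optics.get_calibration('wrist');p,d=optics.snapshot('wrist')
u,v=map(int,proj(c,np.array([.502,-.318,.02])));print(u,v)
cv2.imwrite('pics/w6.png',cv2.resize(p[max(0,v-110):v+110,max(0,u-130):u+130],None,fx=1.5,fy=1.5)[:,:,::-1])
E
```

```text
clock: 8.93
tool_pos: [0.5017, -0.3179, 0.0198]
eef_rot: [0.205, 0.979, 0.0, -0.0]
contact_force: [-1.1, 0.2, 0.2]
opening: 0.274
finger_force: 0.0
clock: 9.6
tool_pos: [0.5014, -0.3177, 0.2118]
eef_rot: [0.205, 0.979, 0.0, 0.0]
contact_force: [0.8, -0.7, -0.1]
opening: 0.273
finger_force: 0.0
319 209
```

View pics/w6.png

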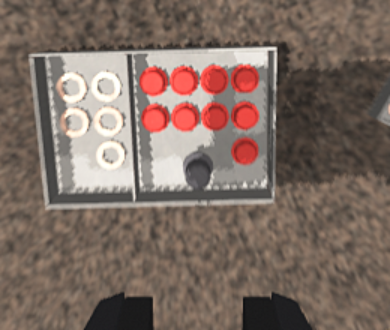

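The pin stands in the large compartment at crop (198,168). Going back for the red grip.

```bash
python3 -m creep '[{"grip":0,"tx":1.06,"ty":3.57,"tz":-0.3,"spin":0},{"grip":0,"tx":1.06,"ty":3.57,"tz":-0.3,"spin":0},{"grip":0,"tx":1.06,"ty":3.57,"tz":-0.3,"spin":0},{"grip":0,"tx":1.06,"ty":3.57,"tz":-0.3,"spin":0},{"grip":0,"tx":1.06,"ty":3.57,"tz":-0.3,"spin":0},{"grip":0,"tx":1.06,"ty":3.57,"tz":-0.3,"spin":0},{"grip":0,"tx":1.06,"ty":3.57,"tz":-0.3,"spin":0},{"grip":0,"tx":1.06,"ty":3.57,"tz":-0.3,"spin":0}]' 20
python3 -m creep '[{"grip":0,"tx":1.06,"ty":3.57,"tz":0,"spin":0},{"grip":0,"tx":0,"ty":0,"tz":0,"spin":6.55},{"grip":0,"tx":0,"ty":0,"tz":0,"spin":6.55},{"grip":0,"tx":0,"ty":0,"tz":0,"spin":6.55},{"grip":0,"tx":0,"ty":0,"tz":0,"spin":6.55},{"grip":0,"tx":0,"ty":0,"tz":0,"spin":6.55},{"grip":0,"tx":0,"ty":0,"tz":0,"spin":6.55},{"grip":0,"tx":0,"ty":0,"tz":0,"spin":0}]'
python3 -m creep '[{"grip":0,"tx":0,"ty":0,"tz":0,"spin":0}]'
python3 - <<'E'
from h import *
from scipy.spatial.transform import Rotation as Ro
s=r.get_state();c=optics.get_calibration('wrist');p,d=optics.snapshot('wrist');P=cloud(c,d)
R=Ro.from_quat(s['eef_rot']).as_matrix();t=s['tool_pos'];print(t,s['eef_rot'])
u0,v0=map(int,proj(c,np.array([.543,.0147,.1795])));print(u0,v0)
hsv=cv2.cvtColor(p,cv2.COLOR_RGB2HSV);H,S=hsv[...,0],hsv[...,1]
m=((H<8)|(H>172))&(S>130);m[:max(0,v0-60)]=0;m[v0+50:]=0;m[:,:u0-50]=0;m[:,u0+50:]=0
k,l,st,ce=cv2.connectedComponentsWithStats(m.astype(np.uint8));i=1+st[1:,4].argmax();print(st[i],ce[i])
q=P[l==i];q=q[(q[:,2]>.176)&(q[:,2]<.19)];tq=(q-t)@R*100
print('top face tool cm',len(q),np.percentile(tq,[2,50,98],axis=0).round(2), q.mean(0))
cv2.imwrite('pics/w7.png',cv2.resize(p[max(0,v0-120):v0+100,max(0,u0-150):u0+150],None,fx=2,fy=2)[:,:,::-1])
E
```

```text
clock: 10.32
tool_pos: [0.5388, -0.0206, 0.234]
eef_rot: [0.205, 0.979, 0.0, 0.001]
contact_force: [1.1, 0.1, 0.2]
opening: 0.498
finger_force: 0.0
clock: 10.98
tool_pos: [0.5435, 0.0149, 0.2337]
eef_rot: [0.524, 0.852, 0.0, 0.0]
contact_force: [-0.4, 0.2, -0.2]
opening: 0.499
finger_force: 0.0
clock: 11.07
tool_pos: [0.5435, 0.0147, 0.2336]
eef_rot: [0.521, 0.854, 0.0, 0.0]
contact_force: [-0.3, 0.4, -0.2]
opening: 0.501
finger_force: 0.0
[0.54352376 0.01473048 0.23357179] [5.21055717e-01 8.53522594e-01 1.43126066e-04 3.18545148e-04]
317 266
[ 308  225   25   58 1295] [319.73745174 254.31042471]
top face tool cm 13 [[-0.33 -0.08  5.7 ]
 [ 0.71  0.25  5.72]
 [ 1.    0.34  5.76]] [0.54302976 0.02014448 0.17632768]
```

View pics/w7.png

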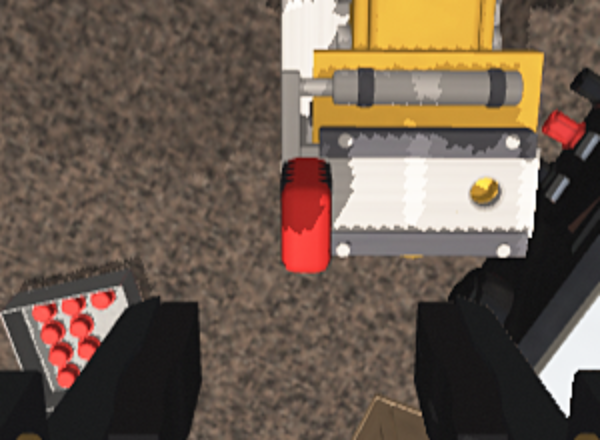

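The red grip (crop x≈306) is centred between the fingertips (200 and 417), and the pin hole is empty. Descending to z≈0.144, just clear of the rails.

```bash
python3 -m creep '[{"grip":0,"tx":0,"ty":0,"tz":2,"spin":0},{"grip":0,"tx":0,"ty":0,"tz":2,"spin":0},{"grip":0,"tx":0,"ty":0,"tz":2,"spin":0},{"grip":0,"tx":0,"ty":0,"tz":1.5,"spin":0},{"grip":0,"tx":0,"ty":0,"tz":1,"spin":0},{"grip":0,"tx":0,"ty":0,"tz":0.4,"spin":0},{"grip":0,"tx":0,"ty":0,"tz":0,"spin":0},{"grip":0,"tx":0,"ty":0,"tz":0,"spin":0}]' 10
python3 -m creep '[{"grip":-1,"tx":0,"ty":0,"tz":0,"spin":0},{"grip":-1,"tx":0,"ty":0,"tz":0,"spin":0},{"grip":-1,"tx":0,"ty":0,"tz":0,"spin":0},{"grip":-1,"tx":0,"ty":0,"tz":0,"spin":0},{"grip":-1,"tx":0,"ty":0,"tz":0,"spin":0},{"grip":-1,"tx":0,"ty":0,"tz":0,"spin":0}]'
```

```text
clock: 11.78
tool_pos: [0.544, 0.0146, 0.1445]
eef_rot: [0.522, 0.853, 0.0, 0.0]
contact_force: [0.5, 0.1, -0.1]
opening: 0.5
finger_force: 0.0
clock: 12.28
tool_pos: [0.5433, 0.0144, 0.1443]
eef_rot: [0.523, 0.853, -0.0, -0.0]
contact_force: [-1.2, -0.1, 3.1]
opening: 0.158
finger_force: 10.0
```

```bash
python3 -m creep '[{"grip":-1,"tx":0,"ty":0,"tz":0,"spin":0},{"grip":-1,"tx":0,"ty":0,"tz":0,"spin":0},{"grip":-1,"tx":0,"ty":-0.4,"tz":0,"spin":0},{"grip":-1,"tx":0,"ty":-0.4,"tz":0,"spin":0},{"grip":-1,"tx":0,"ty":-0.4,"tz":0,"spin":0},{"grip":-1,"tx":0,"ty":-0.4,"tz":0,"spin":0},{"grip":-1,"tx":0,"ty":0,"tz":0,"spin":0},{"grip":-1,"tx":0,"ty":0,"tz":0,"spin":0}]' 50
```

```text
clock: 12.95
tool_pos: [0.5331, 0.0092, 0.1443]
eef_rot: [0.522, 0.853, 0.003, 0.003]
contact_force: [7.0, 3.8, -4.7]
opening: 0.154
finger_force: 50.0
```

```bash
python3 -m creep '[{"grip":-1,"tx":0,"ty":-0.3,"tz":0,"spin":0},{"grip":-1,"tx":0,"ty":-0.2,"tz":0,"spin":0},{"grip":-1,"tx":0,"ty":0,"tz":0,"spin":0},{"grip":-1,"tx":0,"ty":0,"tz":0,"spin":0},{"grip":-1,"tx":0,"ty":0,"tz":0,"spin":0},{"grip":-1,"tx":0,"ty":0,"tz":0,"spin":0}]'
```

```text
clock: 13.45
tool_pos: [0.5295, 0.0074, 0.1444]
eef_rot: [0.522, 0.853, 0.004, 0.003]
contact_force: [8.3, 3.9, -4.3]
opening: 0.151
finger_force: 50.0
```

Latch is about 15.5 mm drawn; the spring force of 9 N agrees. I'll draw slightly more, then test the lift with small steps.

```bash
python3 -m creep '[{"grip":-1,"tx":0,"ty":-0.15,"tz":0,"spin":0},{"grip":-1,"tx":0,"ty":0,"tz":0,"spin":0},{"grip":-1,"tx":0,"ty":0,"tz":0,"spin":0},{"grip":-1,"tx":0.05,"ty":0,"tz":-0.15,"spin":0},{"grip":-1,"tx":0.05,"ty":0,"tz":-0.15,"spin":0},{"grip":-1,"tx":0.05,"ty":0,"tz":-0.15,"spin":0},{"grip":-1,"tx":0,"ty":0,"tz":0,"spin":0},{"grip":-1,"tx":0,"ty":0,"tz":0,"spin":0}]'
```

```text
clock: 14.12
tool_pos: [0.5279, 0.0079, 0.1489]
eef_rot: [0.522, 0.853, 0.004, 0.004]
contact_force: [8.4, 4.6, -6.4]
opening: 0.153
finger_force: 50.0
```

The arm rose 4.5 mm with only about 6 N on the tool, so the bolt is clear. Continuing along the arc.

```bash
python3 -m creep '[{"grip":-1,"tx":0.16,"ty":0,"tz":-0.43,"spin":0},{"grip":-1,"tx":0.16,"ty":0,"tz":-0.43,"spin":0},{"grip":-1,"tx":0.17,"ty":0,"tz":-0.43,"spin":0},{"grip":-1,"tx":0.18,"ty":0,"tz":-0.43,"spin":0},{"grip":-1,"tx":0.19,"ty":0,"tz":-0.42,"spin":0},{"grip":-1,"tx":0.2,"ty":0,"tz":-0.42,"spin":0},{"grip":-1,"tx":0.2,"ty":0,"tz":-0.42,"spin":0},{"grip":-1,"tx":0.2,"ty":0,"tz":-0.42,"spin":0}]'
python3 -m creep '[{"grip":-1,"tx":0,"ty":0,"tz":0,"spin":0},{"grip":-1,"tx":0,"ty":0,"tz":0,"spin":0}]'
```

```text
clock: 14.78
tool_pos: [0.5217, 0.02, 0.1832]
eef_rot: [0.522, 0.853, 0.004, 0.004]
contact_force: [9.8, 2.7, -6.6]
opening: 0.153
finger_force: 50.0
clock: 14.95
tool_pos: [0.5219, 0.0203, 0.1834]
eef_rot: [0.522, 0.853, 0.004, 0.005]
contact_force: [9.9, 1.9, -5.7]
opening: 0.153
finger_force: 50.0
```

```bash
python3 -m creep '[{"grip":-1,"tx":0.28,"ty":0,"tz":-0.46,"spin":0},{"grip":-1,"tx":0.29,"ty":0,"tz":-0.46,"spin":0},{"grip":-1,"tx":0.3,"ty":0,"tz":-0.45,"spin":0},{"grip":-1,"tx":0.31,"ty":0,"tz":-0.45,"spin":0},{"grip":-1,"tx":0.32,"ty":0,"tz":-0.44,"spin":0},{"grip":-1,"tx":0.32,"ty":0,"tz":-0.43,"spin":0},{"grip":-1,"tx":0.33,"ty":0,"tz":-0.42,"spin":0},{"grip":-1,"tx":0.34,"ty":0,"tz":-0.42,"spin":0}]'
python3 -m creep '[{"grip":-1,"tx":0.3,"ty":0,"tz":-0.38,"spin":0},{"grip":-1,"tx":0,"ty":0,"tz":0,"spin":0},{"grip":-1,"tx":0,"ty":0,"tz":0,"spin":0},{"grip":-1,"tx":0,"ty":0,"tz":0,"spin":0},{"grip":-1,"tx":0,"ty":0,"tz":0,"spin":0},{"grip":-1,"tx":0,"ty":0,"tz":0,"spin":0}]'
python3 - <<'E'
from h import *
s=r.get_state();print(s['tool_pos'],s['contact_force'],abs(s['qd']).max())
out=[]
for n in ('scene','top'):
    p,d=optics.snapshot(n);out.append(p);np.savez('pics/%s9.npz'%n,p=p,d=d)
a=np.hstack([cv2.resize(out[0][190:310,210:370],(400,300)),cv2.resize(out[1][200:330,200:360],(400,300))])
cv2.imwrite('pics/f1.png',a[:,:,::-1])
c=optics.get_calibration('top');P=cloud(c,d)
hsv=cv2.cvtColor(p,cv2.COLOR_RGB2HSV);y=(hsv[...,0]>18)&(hsv[...,0]<35)&(hsv[...,1]>120)&(P[...,2]>.1)&(P[...,2]<.3);y[:, :200]=0;y[:,345:]=0;y[:215]=0;y[325:]=0
q=P[y];t=(q[:,:2]-np.array([.578,.0335]))@np.array([.454,-.891])+.2 
k=(t>.02)&(t<.15);print('beam slope',np.polyfit(t[k],q[k,2],1),k.sum())
E
```

```text
clock: 15.62
tool_pos: [0.5111, 0.0409, 0.219]
eef_rot: [0.523, 0.853, 0.004, 0.005]
contact_force: [10.8, -0.7, -4.8]
opening: 0.156
finger_force: 50.0
clock: 16.12
tool_pos: [0.5099, 0.0439, 0.2228]
eef_rot: [0.523, 0.853, 0.004, 0.005]
contact_force: [11.9, 0.5, -2.9]
opening: 0.154
finger_force: 50.0
[0.5099202  0.04391482 0.22282135] [11.87488113  0.50857884 -2.94785304] 0.001692009988808247
beam slope [0.4973074  0.11706096] 461
```

View pics/f1.png

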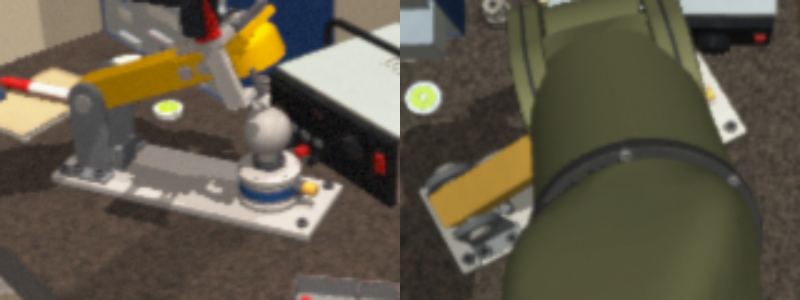

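The left panel shows the arm raised well clear of the ball, and its measured slope of about 0.43–0.46 rad puts the cup about 80 mm or more above its seat. It's held still, so I'm handing in.

```bash
python3 -c "
from plant import workorder
print(workorder.finish_job())"
```

```text
the job is handed in; nothing more can be done
None
```

The job is handed in: the safety pin stands in the cap tray, the latch is held drawn, and the yellow arm is held still in the gripper with the cup about 80 mm above its seat; the judge returned no verdict.

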